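Sweep the red caps into the catch tray

ROBOT

A 6-joint arm with a two-finger parallel gripper is mounted at the origin on the work surface. World frame = base frame: x ahead of the robot, y to its left, z up, the work surface at z = 0. Lengths are in m, angles in rad, forces in N, time in s.
With the tool pointing down it reaches from about 0.4 to 0.825 m from the base axis. Payload 7 kg.
Tool frame: the origin (TCP) lies midway between the tips of the shut fingers; the grasp point (between the pads) lies 19 mm behind it; z points along the fingers, y is the direction in which the jaws open and shut (so a half turn about z gives the same grasp; the last joint's range is limited). The gripper opens to 88 mm and grips with 3 to 60 N. Pads are 19 mm wide; open, the fingers measure 130 mm over their backs; the gripper's body (78 mm by 193 mm) begins 47 mm behind the grasp point.
Start: joints at [1.48, 0.359, 0.012, 0, -1.224, -0.288], TCP at [0.25, 0.627, 0.199] pointing down, gripper open.
Joint ranges: [-3.07, 3.07], [-1.43, 2.12], [-1.02, 1.25], [-3.03, 1.67], [-3.05, -0], [-3.03, 3.03]. Speed limits (rad/s): [2.39, 2.39, 3.01, 3.14, 3.14, 3.14].

INTERFACE

Orientations are given as [roll, pitch, yaw] about the fixed x, y, z axes, in that order (R = Rz(yaw) Ry(pitch) Rx(roll)).
In Python, from station import env gives the robot as it stands.
- The arm moves only by the shell command python3 -m inch 'ROWS' [FORCE]. ROWS is a JSON object of lists of equal length, an entry for each row: "linear": the shift along the tool's x, y, z in cm, a list of three; "turn": the turn, a rotation vector about the tool's x, y, z in degrees, a list of three; "jaw": the opening, from 0 (shut) to 1 (fully open). In form: {"linear": [[dx, dy, dz], ...], "turn": [[wx, wy, wz], ...], "jaw": [jaw, ...]}. A call has 1 to 12 rows; each row is the pose to reach, as a shift and turn from the pose commanded when the call began, along the tool's axes at that moment; what a row does not reach only later rows make up. A row lasts 1/8 s, in which the tool goes at most 62.5 mm and 10.7 degrees, less where a joint would pass 70% of its speed; a pose out of reach is approached as far as the arm can. A call with a gripper value outside its range is refused whole. The fingers move at their own pace and stop on an object; FORCE is the grip in N (left out, the last holds). Time passes only in rows, so rows that repeat a pose let the fingers close. It gives the time, the measured TCP pose, the force and the opening at its end, in the units of the state.
- env.get_obs(): the state, without advancing time (a new reading comes with each control period).
- env.camera(name): name is "scene" or "top" or "wrist"; returns a dict with "img" (400x640x3 uint8, red, green, blue), "mtx" (3x3 intrinsics, pixels), "eye" and "attitude" of the camera in the world; the wrist camera has in their place "mount" (4x4, takes a point from camera to tool coordinates, whose origin is the TCP and whose axes are the flange's). Camera axes: x right, y up, looking along -z (the intrinsics and any distortion apply to the point x, -y, -z); pixel columns grow to the right and rows downward; lengths in m; the calibration is good to about 2 mm. The wrist camera is an equidistant fisheye: a pixel r from the principal point sees the ray r / f radians off the axis. A picture is of the moment at which its call begins: read the wrist's pose just before it. There is no depth.
- env.close_job(): hands the job in, once; it reports no verdict.
The state is a dict: "clock": time; "joints": joint angles; "qvel": joint speeds; "joint_torque": joint torques, N m; "tcp_pos": TCP position; "tcp_rot": TCP orientation; "contact_force": force on the tool from outside, world axes, zero at the start; "ft_torque": the same for the moment, N m; "finger_gap": finger opening in m.
Only numpy, scipy, OpenCV 4.12 (cv2) and the standard library are available. Lean on these libraries where they do the work, as an engineer would, in place of code of your own. Each camera call takes 0.05 s, during which the arm holds its last target.

TASK

Sweep the three loose red screw caps along the bench with the closed fingertips, in through the open front of the catch tray, until each lies flat and wholly inside it. Slide them only: do not lift, tip or flick them, and leave the black cap, the brass weight and everything else on the bench where it stands.

Things in the scene. Friction and masses are not known exactly. Their poses are not given: they have to be found in the camera images.
- cap_a: red plastic screw cap (one of three alike), an upright flat disc 38 mm across and 18 mm high, about 20 g, loose on the bench; origin at the centre of its underside, z up
- cap_b: red plastic screw cap (one of three alike), an upright flat disc 38 mm across and 18 mm high, about 20 g, loose on the bench; origin at the centre of its underside, z up
- cap_c: red plastic screw cap (one of three alike), an upright flat disc 38 mm across and 18 mm high, about 20 g, loose on the bench; origin at the centre of its underside, z up
- tray: open-fronted catch tray fixed to the bench: three straight aluminium walls 25 mm high and 5 mm thick (two sides and a back) round a blue base that is flush with the bench, so nothing has to climb. Inside it is 160 mm wide and 110 mm deep. Origin at bench level in the middle of the open mouth; its +y axis points straight in through the mouth to the back wall, x runs along the mouth (inner side walls at x = -80 and +80 mm, back wall at y = 110 mm)
- black_cap: black plastic screw cap of the same size as the red ones, 38 mm across and 18 mm high, lying among them. Loose; must stay where it is. Origin at the centre of its underside
- weight: brass balance weight with a knob on top, 32 mm across and 50 mm high, 200 g, standing among the caps. Loose; must stay where it is. Origin at the centre of its underside
- dish: clear lidded glass dish, 94 mm across and 18 mm high, at the far right of the caps. Loose; must stay where it is. Origin at the centre of its underside
- amber_jar: amber glass jar with a white lid, 60 mm across and 85 mm high, on the right (-y) of the caps. Loose; must stay where it is. Origin at the centre of its underside
- slide_box: wooden slide box, 85 (x) by 100 (y) mm and 32 mm high, on the right (-y) of the caps. Loose; must stay where it is. Origin at the centre of its underside

How it is judged:
By the outcome, as a careful person would: the job done as asked, in the order asked, and still so for the second after the job is handed in, with the robot touching nothing.
It also fails if it takes over 67 s, if anything falls off the work surface, if the arm or the gripper's body presses on something with over 40 N, if the wrist force passes 120 N, or if a joint passes its speed limit or range.

## Working session

There is one attempt and no reset: what is moved stays moved. The work goes in short steps, Python scripts to look and compute and a shell command to move; the robot and the scene stay as the last step left them, time stands still between calls to the robot, and variables do not carry over. Pictures are saved under pics/ and viewed, and the job is handed in when it is done.

```bash
ls; mkdir -p pics; python3 - <<'E'
from station import env
import cv2,numpy as np
o=env.get_obs();print({k:np.round(v,3) for k,v in o.items()})
for n in ["scene","top","wrist"]:
    c=env.camera(n);cv2.imwrite(f"pics/{n}0.png",c["img"][:,:,::-1])
    print(n,{k:np.round(v,4).tolist() for k,v in c.items() if k!="img"})
E
```

```text
pics
{'clock': np.float64(0.0), 'joints': array([ 1.48 ,  0.359,  0.011, -0.   , -1.224, -0.288]), 'qvel': array([-0.001, -0.001,  0.001, -0.002,  0.002,  0.001]), 'joint_torque': array([-1.0000e-03, -5.8271e+01,  2.9307e+01,  6.9980e+00,  7.0000e-03,
       -0.0000e+00]), 'tcp_pos': array([0.249, 0.627, 0.198]), 'tcp_rot': array([ 3.14 , -0.   , -0.379]), 'contact_force': array([-0.011, -0.853, -0.362]), 'ft_torque': array([-0.044,  0.012, -0.054]), 'finger_gap': np.float64(0.088)}
scene {'mtx': [[369.1294, 0.0, 324.7356], [0.0, 369.1294, 198.2155], [0.0, 0.0, 1.0]], 'eye': [1.0967, -0.4873, 0.5428], 'attitude': [0.9307, -0.0023, 0.9833]}
top {'mtx': [[372.0682, 0.0, 321.7182], [0.0, 372.0682, 198.774], [0.0, 0.0, 1.0]], 'eye': [0.4484, -0.0907, 1.016], 'attitude': [0.1082, -0.0013, -1.5708]}
wrist {'mtx': [[309.7069, 0.0, 317.8174], [0.0, 309.7069, 201.9427], [0.0, 0.0, 1.0]], 'mount': [[-0.0002, 0.9538, 0.3003, 0.0823], [1.0, 0.0001, 0.0002, -0.0002], [0.0002, 0.3003, -0.9538, -0.1861], [0.0, 0.0, 0.0, 1.0]]}
```

View pics/top0.png

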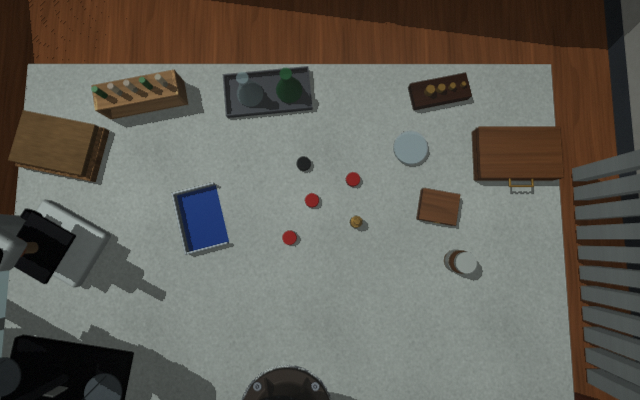

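View pics/scene0.png

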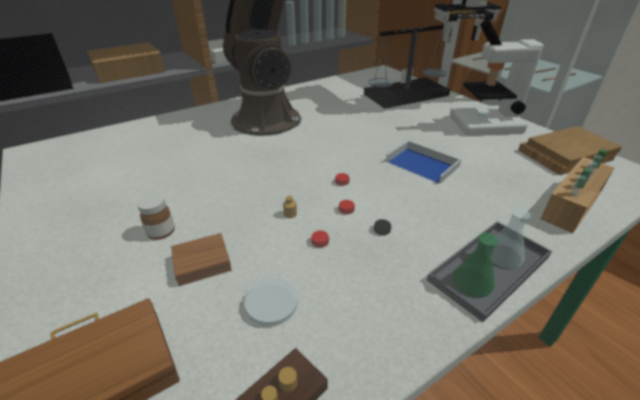

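Top view: red caps at about (353,179), (312,201), (290,238); black cap (304,164), weight (356,221), blue tray around (203,218) with its mouth facing right (-y). Now I'll measure them.

```bash
cat > h.py <<'E'
import numpy as np,cv2
from scipy.spatial.transform import Rotation as R
from station import env
def rays(c,uv):
    K=np.array(c["mtx"]);uv=np.atleast_2d(uv).astype(float)
    d=np.c_[(uv[:,0]-K[0,2])/K[0,0],-(uv[:,1]-K[1,2])/K[1,1],-np.ones(len(uv))]
    return d@R.from_euler('xyz',c["attitude"]).as_matrix().T
def cast(c,uv,z):
    d=rays(c,uv);e=np.array(c["eye"]);return e+d*((z-e[2])/d[:,2])[:,None]
def blobs(m,amin=20):
    cs,_=cv2.findContours(m.astype(np.uint8),cv2.RETR_EXTERNAL,cv2.CHAIN_APPROX_NONE)
    return [k for k in cs if cv2.contourArea(k)>amin]
def reds(c):
    h=cv2.cvtColor(c["img"],cv2.COLOR_RGB2HSV)
    return blobs(((h[...,0]<8)|(h[...,0]>172))&(h[...,1]>150)&(h[...,2]>60),40)
def cen(k):
    m=cv2.moments(k);return np.array([m['m10']/m['m00'],m['m01']/m['m00']])
def blues(c):
    h=cv2.cvtColor(c["img"],cv2.COLOR_RGB2HSV)
    return blobs((abs(h[...,0].astype(int)-115)<12)&(h[...,1]>150)&(h[...,2]>40),200)
E
python3 - <<'E'
from h import *
np.set_printoptions(precision=4,suppress=True)
for n in ["top","scene"]:
    c=env.camera(n);print(n)
    for k in reds(c):
        p=cast(c,cen(k),.014 if n=="scene" else .016);w=cast(c,k[:,0],.016);print("red",cen(k),p[0],np.ptp(w[:,:2],axis=0))
    for k in blues(c):
        b=cv2.boxPoints(cv2.minAreaRect(cast(c,k[:,0],0)[:,:2].astype(np.float32)*1000))
        q=cv2.approxPolyDP(k,6,True)[:,0]; print("blue",b.tolist(),q.tolist(),(cast(c,q,0)*1000).round().tolist())
    g=cv2.cvtColor(c["img"],cv2.COLOR_RGB2GRAY);h=cv2.cvtColor(c["img"],cv2.COLOR_RGB2HSV)
    win=np.zeros(g.shape,bool)
    if n=="top": win[140:250,240:380]=1
    else: win[190:245,270:400]=1
    for k in blobs(win&(g<60)&(h[...,1]<110),40): print("black",cen(k),cast(c,cen(k),.016)[0],np.ptp(cast(c,k[:,0],.016)[:,:2],axis=0))
    for k in blobs(win&(abs(h[...,0].astype(int)-20)<9)&(h[...,1]>90),30):print("brass",cen(k),cast(c,cen(k),.025)[0])
c=env.camera("top")["img"];cv2.imwrite("pics/t1.png",cv2.resize(c[130:270,160:400,::-1],None,fx=3.3,fy=3.3,interpolation=cv2.INTER_CUBIC))
E
```

```text
top
red [289.1618 237.1911] [ 0.4537 -0.0049  0.016 ] [0.0319 0.0322]
red [311.6466 200.0057] [ 0.5537 -0.0647  0.016 ] [0.0326 0.0351]
red [352.7308 178.9679] [ 0.6112 -0.1763  0.016 ] [0.033  0.0354]
blue [[417.25274658203125, 266.3144836425781], [444.18365478515625, 162.39767456054688], [594.7183227539062, 201.40994262695312], [567.7874145507812, 305.3267517089844]] [[215, 187], [178, 196], [190, 250], [227, 241]] [[591.0, 202.0, 0.0], [566.0, 303.0, 0.0], [419.0, 264.0, 0.0], [444.0, 165.0, 0.0]]
black [303.5185 163.463 ] [ 0.6541 -0.0422  0.016 ] [0.0361 0.0356]
brass [355.8314 221.4886] [ 0.4953 -0.1828  0.025 ]
scene
red [319.7673 236.4043] [ 0.6126 -0.1761  0.014 ] [0.0271 0.0278]
red [346.6604 204.783 ] [ 0.5561 -0.0642  0.014 ] [0.0262 0.0267]
blue [[424.88580322265625, 257.6976013183594], [448.22607421875, 171.0185546875], [583.3862915039062, 207.41351318359375], [560.0460205078125, 294.0925598144531]] [[392, 161], [434, 179], [447, 166], [409, 151]] [[449.0, 176.0, 0.0], [580.0, 206.0, 0.0], [554.0, 286.0, 0.0], [433.0, 257.0, 0.0]]
black [381.9345 227.4896] [ 0.6649 -0.0499  0.016 ] [0.0346 0.0356]
brass [290.2456 204.6725] [ 0.4956 -0.1807  0.025 ]
```

View pics/t1.png

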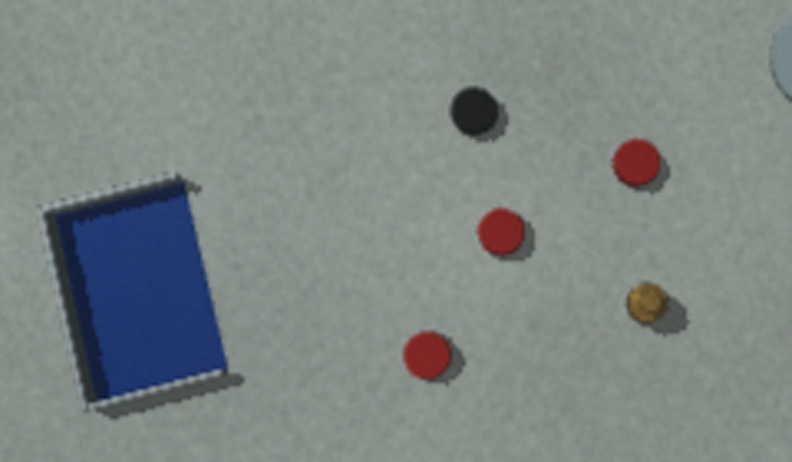

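View pics/wrist0.png

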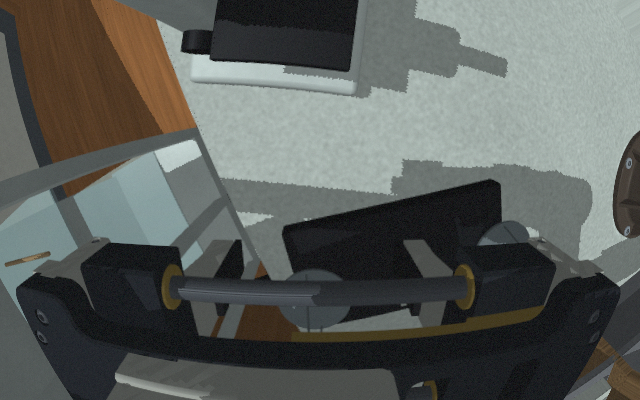

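```bash
python3 - <<'E'
from h import *
c=env.camera("scene");K=c["mtx"];M=R.from_euler('xyz',c["attitude"]).as_matrix()
for p in [(.249,.627,.198),(.249,.627,.4),(.38,.3,.2),(.45,.55,0)]:
    q=M.T@(np.array(p)-c["eye"]);print(p,K[0,2]+K[0,0]*q[0]/-q[2],K[1,2]-K[1,1]*q[1]/-q[2])
cv2.imwrite("pics/s1.png",cv2.resize(c["img"][:150,340:580,::-1],None,fx=3.3,fy=3.3,interpolation=cv2.INTER_CUBIC))
E
```

```text
(0.249, 0.627, 0.198) 457.73681070642436 48.86854420735011
(0.249, 0.627, 0.4) 471.87374956478095 -18.96965237654993
(0.38, 0.3, 0.2) 416.6193537030399 76.23390154970328
(0.45, 0.55, 0) 477.41657607392943 128.90653343561462
```

View pics/s1.png

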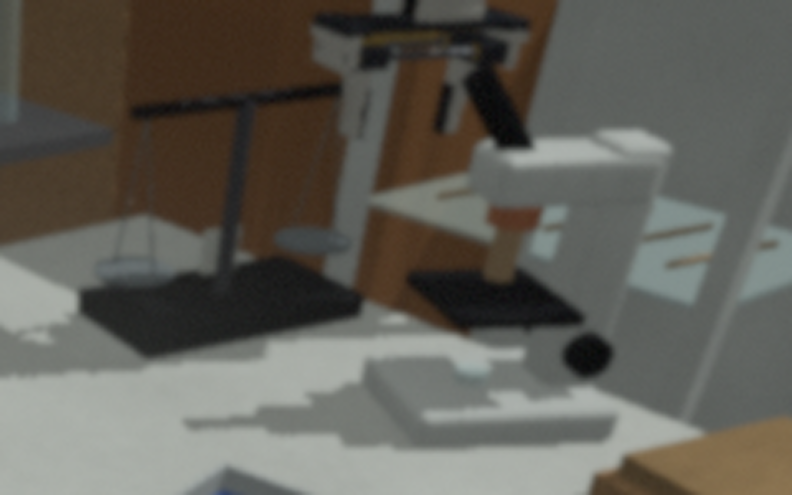

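The gripper hangs between the balance and the microscope, so I'll raise it straight up first and shut the fingers there.

```bash
python3 -m inch '{"linear":[[0,0,-3],[0,0,-6],[0,0,-9],[0,0,-12],[0,0,-14],[0,0,-15]],"turn":[[0,0,0],[0,0,0],[0,0,0],[0,0,0],[0,0,0],[0,0,0]],"jaw":[1,1,0.6,0.3,0,0]}' 20; python3 - <<'E'
from h import *
o=env.get_obs();print(o["joints"].round(3),o["tcp_pos"],o["tcp_rot"],o["contact_force"],o["finger_gap"])
c=env.camera("wrist");cv2.imwrite("pics/w2.png",c["img"][:,:,::-1])
E
```

```text
clock: 1.1
tcp_pos: [0.2497, 0.6274, 0.3503]
tcp_rot: [-3.14, 0.0, -0.379]
contact_force: [-0.8, 0.8, -0.7]
finger_gap: 0.0536
[ 1.48   0.31   0.275  0.    -1.535 -0.288] [0.24967495 0.62735334 0.35032882] [-3.14003687e+00  3.71334872e-04 -3.78783170e-01] [-0.83557317  0.82459162 -0.71044019] 0.0535557433550425
```

View pics/w2.png

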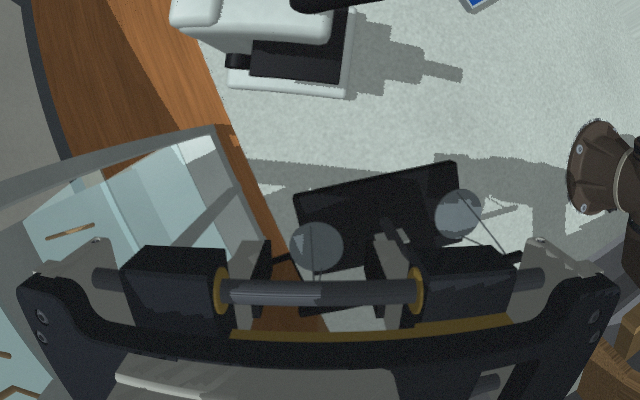

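```bash
python3 -m inch '{"linear":[[2,3,0],[6,8,0],[10,13.5,0],[14,19,0],[18,24,0],[22,29.5,0],[26,35,0],[30,40,0],[34,45,0],[38,51,0],[41.5,55.5,0],[43.6,58.1,0]],"turn":[[0,0,0],[0,0,8],[0,0,16],[0,0,24],[0,0,32],[0,0,40],[0,0,48],[0,0,56],[0,0,64],[0,0,72],[0,0,78],[0,0,80]],"jaw":[0,0,0,0,0,0,0,0,0,0,0,0]}' 20; python3 - <<'E'
from h import *
o=env.get_obs();print(o["joints"].round(3),o["tcp_pos"],o["tcp_rot"],o["contact_force"],o["finger_gap"])
c=env.camera("wrist");cv2.imwrite("pics/w3.png",c["img"][:,:,::-1])
E
```

```text
clock: 2.65
tcp_pos: [0.4387, -0.0731, 0.3487]
tcp_rot: [-3.142, 0.0, -1.777]
contact_force: [1.8, 1.4, 0.7]
finger_gap: 0.0007
[ 0.281 -0.1   -0.194 -0.    -1.477 -0.487] [ 0.43871685 -0.07305084  0.34865541] [-3.14151005e+00  4.25420109e-04 -1.77695094e+00] [1.8452683  1.37221981 0.6992594 ] 0.0006820775598596594
```

View pics/w3.png

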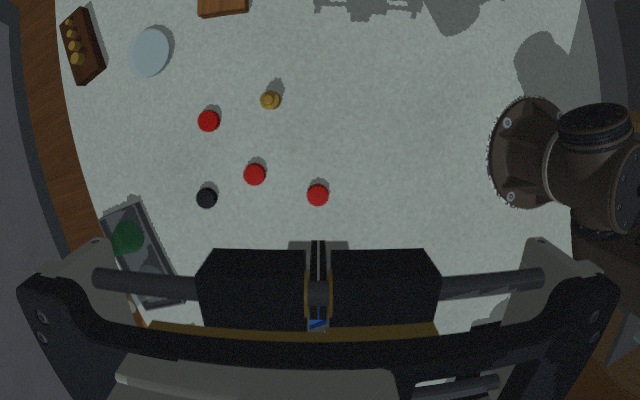

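```bash
python3 - <<'E'
import cv2
c=cv2.imread("pics/w3.png");cv2.imwrite("pics/w3z.png",cv2.resize(c[180:340,240:400],None,fx=3.7,fy=3.7,interpolation=cv2.INTER_CUBIC))
E
```

```text
(no output)
```

View pics/w3z.png

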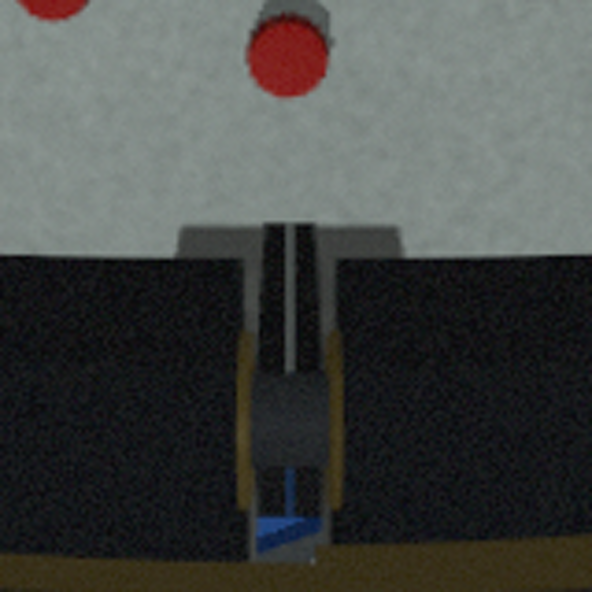

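Wrist view: cap A sits at (318,195), centred laterally ahead of the shut fingers, whose face is about 40 mm wide. Next I'll descend behind it.

```bash
python3 -m inch '{"linear":[[0,0,4],[0,0,9],[0,0,14],[0,0,19],[0,0,24],[0,0,28],[0,0,31],[0,0,33],[0,0,34],[0,0,34]],"turn":[[0,0,0],[0,0,0],[0,0,0],[0,0,0],[0,0,0],[0,0,0],[0,0,0],[0,0,0],[0,0,0],[0,0,0]],"jaw":[0,0,0,0,0,0,0,0,0,0]}' 20; python3 - <<'E'
from h import *
c=env.camera("top")
for k in reds(c): print(cen(k),cast(c,cen(k),.016)[0])
cv2.imwrite("pics/t4.png",cv2.resize(c["img"][130:270,160:400,::-1],None,fx=3.3,fy=3.3,interpolation=cv2.INTER_CUBIC))
E
```

```text
clock: 3.95
tcp_pos: [0.4384, -0.0711, 0.0086]
tcp_rot: [3.14, -0.001, -1.775]
contact_force: [0.5, 0.2, 0.9]
finger_gap: 0.0004
[311.99494949 197.78535354] [ 0.55973087 -0.06566839  0.016     ]
[352.74722222 178.9875    ] [ 0.61118957 -0.17634588  0.016     ]
```

View pics/t4.png

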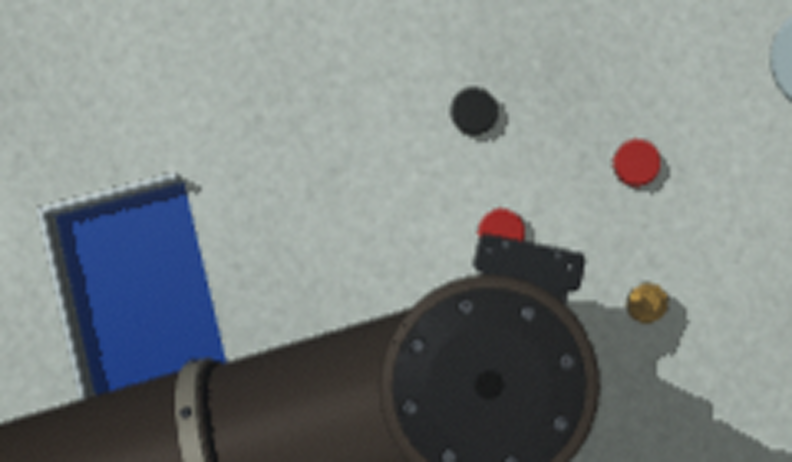

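```bash
python3 -m inch '{"linear":[[-2,0,0],[-3.2,0,0],[-4,0,0],[-4.8,0,0],[-5.8,0,0],[-6.8,0,0],[-7.8,0,0],[-8.8,0,0],[-9.8,0,0],[-10.7,0,0],[-11.4,0,0],[-12,0,0]],"turn":[[0,0,0],[0,0,0],[0,0,0],[0,0,0],[0,0,0],[0,0,0],[0,0,0],[0,0,0],[0,0,0],[0,0,0],[0,0,0],[0,0,0]],"jaw":[0,0,0,0,0,0,0,0,0,0,0,0]}' 20; python3 - <<'E'
from h import *
c=env.camera("wrist");cv2.imwrite("pics/w5.png",c["img"][:,:,::-1])
E
```

```text
clock: 5.5
tcp_pos: [0.4634, 0.047, 0.009]
tcp_rot: [3.142, -0.0, -1.775]
contact_force: [-1.0, -0.1, 0.0]
finger_gap: 0.0005
```

View pics/w5.png

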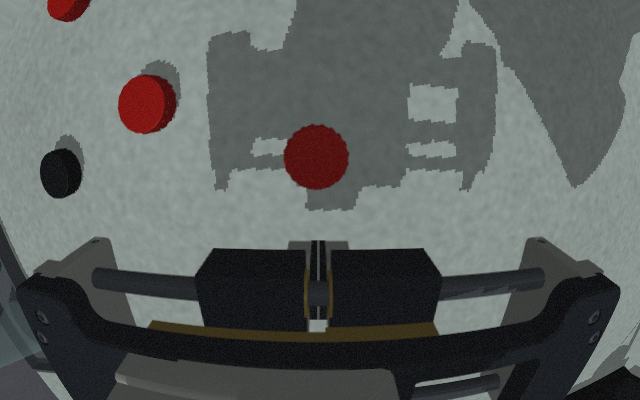

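```bash
cat >> h.py <<'E'
def wcast(c,o,uv,z):
    K=c["mtx"];uv=np.atleast_2d(uv).astype(float)
    x=uv[:,0]-K[0,2];y=uv[:,1]-K[1,2];r=np.hypot(x,y);t=r/K[0,0];r=np.maximum(r,1e-9)
    d=np.c_[np.sin(t)*x/r,-np.sin(t)*y/r,-np.cos(t)]
    m=np.array(c["mount"]);Rt=R.from_euler('xyz',o["tcp_rot"]).as_matrix()
    d=d@m[:3,:3].T@Rt.T;e=np.array(o["tcp_pos"])+Rt@m[:3,3]
    return e+d*((z-e[2])/d[:,2])[:,None]
E
python3 - <<'E'
from h import *
o=env.get_obs();c=env.camera("wrist")
for k in reds(c): print(cen(k),wcast(c,o,cen(k),.018)[0],np.ptp(wcast(c,o,k[:,0],.018)[:,:2],axis=0))
print(wcast(c,o,[[318,240],[60,172]],.009))
c=env.camera("scene");cv2.imwrite("pics/s5.png",c["img"][:,:,::-1])
c=env.camera("top");cv2.imwrite("pics/t5.png",c["img"][:,:,::-1])
for k in reds(c): print(cen(k),cast(c,cen(k),.016)[0])
E
```

```text
[316.21303502 155.8785668 ] [ 0.45445201 -0.00546996  0.018     ] [0.03739114 0.03783176]
[146.76187725 102.82806882] [ 0.55060684 -0.06315472  0.018     ] [0.04410939 0.03818966]
[66.90796414  8.38449367] [ 0.60872331 -0.16043327  0.018     ] [0.0448979  0.03325927]
[[ 0.46499023  0.05057305  0.009     ]
 [ 0.65754979 -0.04191581  0.009     ]]
[289.09565217 237.34492754] [ 0.4533182  -0.00476241  0.016     ]
[311.66381766 200.02564103] [ 0.553639 -0.064791  0.016   ]
[352.69887955 179.00420168] [ 0.61114358 -0.17621399  0.016     ]
```

View pics/s5.png

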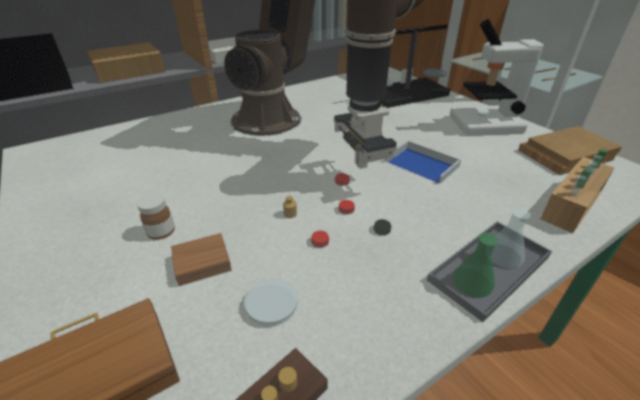

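```bash
python3 - <<'E'
from h import *
o=env.get_obs();c=env.camera("scene");K=c["mtx"];M=R.from_euler('xyz',c["attitude"]).as_matrix()
print(o["tcp_pos"],o["finger_gap"])
for dz in (0,.02,.05,.1):
    q=M.T@(o["tcp_pos"]+[0,0,dz]-c["eye"]);print(dz,K[0,2]+K[0,0]*q[0]/-q[2],K[1,2]-K[1,1]*q[1]/-q[2])
w=env.camera("wrist");m=np.linalg.inv(np.array(w["mount"]))
for p in [(0,0,0),(.0095,0,0),(.0095,.02,0),(.0095,0,-.019),(.0095,.02,-.03)]:
    q=m[:3,:3]@p+m[:3,3];x,y,z=q[0],-q[1],-q[2];t=np.arctan2(np.hypot(x,y),z);s=w["mtx"][0,0]*t/np.hypot(x,y) if np.hypot(x,y)>1e-9 else 0
    print(p,w["mtx"][0,2]+s*x,w["mtx"][1,2]+s*y)
cv2.imwrite("pics/s5z.png",cv2.resize(c["img"][90:210,290:450,::-1],None,fx=5,fy=5,interpolation=cv2.INTER_CUBIC))
E
```

```text
[0.46325424 0.04647473 0.00901778] 0.0006227835425622148
0 359.4083373729549 174.33535473888517
0.02 359.8540987684525 167.9180470882372
0.05 360.54377734706424 157.98923839435628
0.1 361.75298341000257 140.58116448467686
(0, 0, 0) 318.8209392593065 235.33502641616872
(0.0095, 0, 0) 318.83510303967034 221.82717844330867
(0.0095, 0.02, 0) 349.77935916369813 221.7499331719544
(0.0095, 0, -0.019) 318.9384407794278 233.50106100640326
(0.0095, 0.02, -0.03) 354.95188758797195 241.14884753366016
```

View pics/s5z.png

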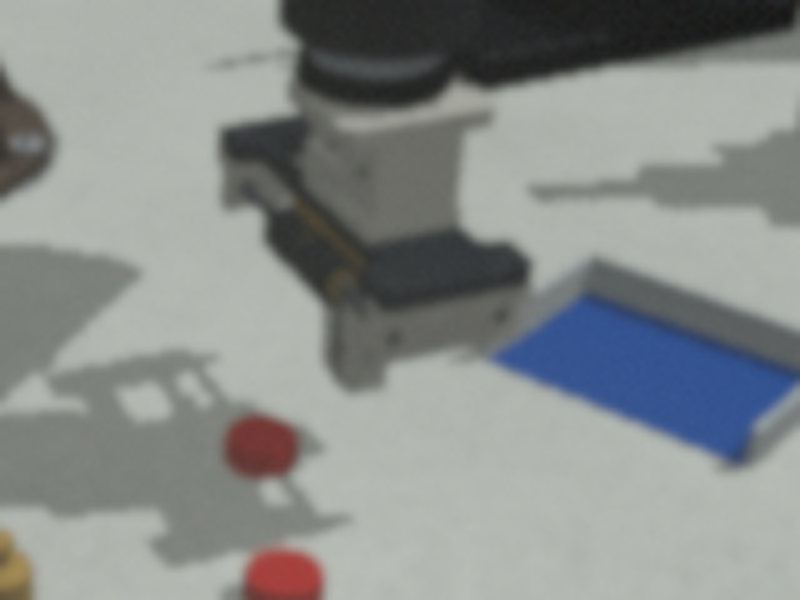

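```bash
python3 - <<'E'
from h import *
o=env.get_obs();c=env.camera("scene");w=env.camera("wrist")
im=w["img"][215:275,270:370,::-1];cv2.imwrite("pics/w6z.png",cv2.resize(im,None,fx=8,fy=8,interpolation=cv2.INTER_CUBIC))
im=c["img"][145:180,340:385,::-1];cv2.imwrite("pics/s6z.png",cv2.resize(im,None,fx=16,fy=16,interpolation=cv2.INTER_CUBIC))
for z in (0,.01,.02,.03,.04): print(z,wcast(w,o,[289,240],z)[0],cast(c,[360,167.5],z)[0],cast(c,[366.5,167],z)[0])
E
```

```text
0 [0.48493629 0.04950741 0.        ] [0.42597861 0.07831067 0.        ] [0.43387017 0.09500536 0.        ]
0.01 [0.48300932 0.04524555 0.01      ] [0.43833496 0.06788932 0.01      ] [0.44608113 0.08427643 0.01      ]
0.02 [0.48108234 0.04098369 0.02      ] [0.45069131 0.05746797 0.02      ] [0.45829209 0.07354751 0.02      ]
0.03 [0.47915536 0.03672183 0.03      ] [0.46304766 0.04704662 0.03      ] [0.47050305 0.06281858 0.03      ]
0.04 [0.47722838 0.03245997 0.04      ] [0.47540401 0.03662528 0.04      ] [0.482714   0.05208966 0.04      ]
```

View pics/w6z.png

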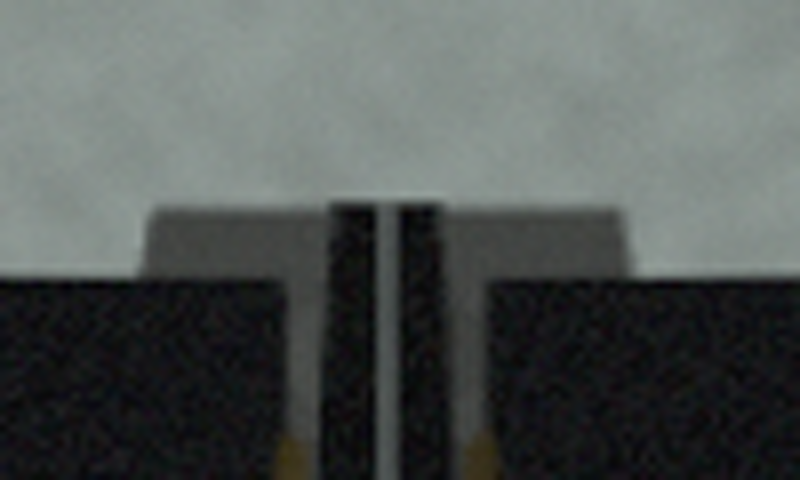

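View pics/s6z.png

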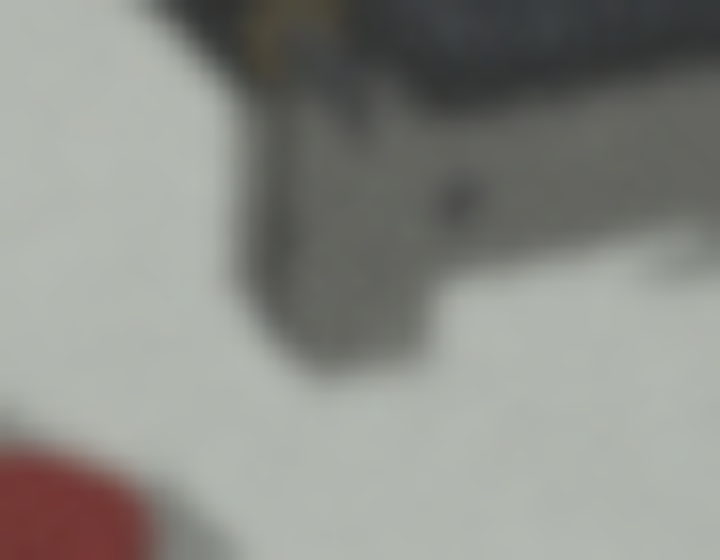

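The finger-tip corner triangulates to about z = 0.038 m while the reported TCP is at 0.009 m. So the shut tips stand about 29 mm higher than reported, and they passed over cap A without touching it. I'll lower gently here, over bare bench, and watch the force.

```bash
python3 -m inch '{"linear":[[0,0,0.5],[0,0,1],[0,0,1.4],[0,0,1.7],[0,0,1.9],[0,0,2]],"turn":[[0,0,0],[0,0,0],[0,0,0],[0,0,0],[0,0,0],[0,0,0]],"jaw":[0,0,0,0,0,0]}' 20; python3 - <<'E'
from h import *
o=env.get_obs();c=env.camera("scene");w=env.camera("wrist");print(o["contact_force"])
im=w["img"][:,:,::-1];cv2.imwrite("pics/w7.png",im)
im=c["img"][100:190,310:430,::-1];cv2.imwrite("pics/s7z.png",cv2.resize(im,None,fx=6,fy=6,interpolation=cv2.INTER_CUBIC))
for k in reds(w): print(wcast(w,o,cen(k),.018)[0],np.ptp(wcast(w,o,k[:,0],.018)[:,:2],axis=0))
E
```

```text
clock: 6.65
tcp_pos: [0.4633, 0.0465, -0.0111]
tcp_rot: [3.142, -0.0, -1.775]
contact_force: [0.8, -0.0, 0.4]
finger_gap: 0.0007
[ 0.76457186 -0.04602226  0.36526083]
[ 0.45450791 -0.00556178  0.018     ] [0.03716901 0.03804389]
[ 0.54988752 -0.06293664  0.018     ] [0.04484779 0.03820667]
[ 0.60851716 -0.15808952  0.018     ] [0.04489872 0.03147755]
```

View pics/w7.png

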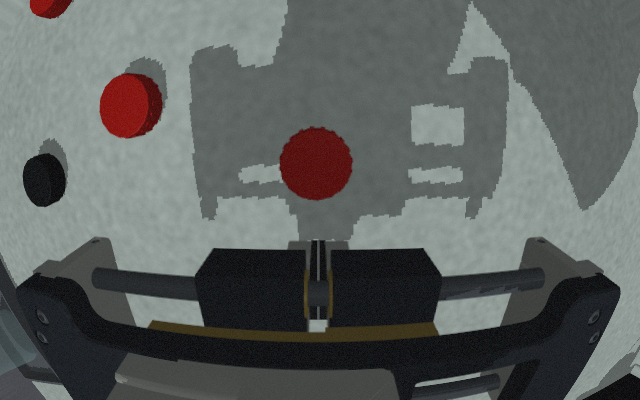

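View pics/s7z.png

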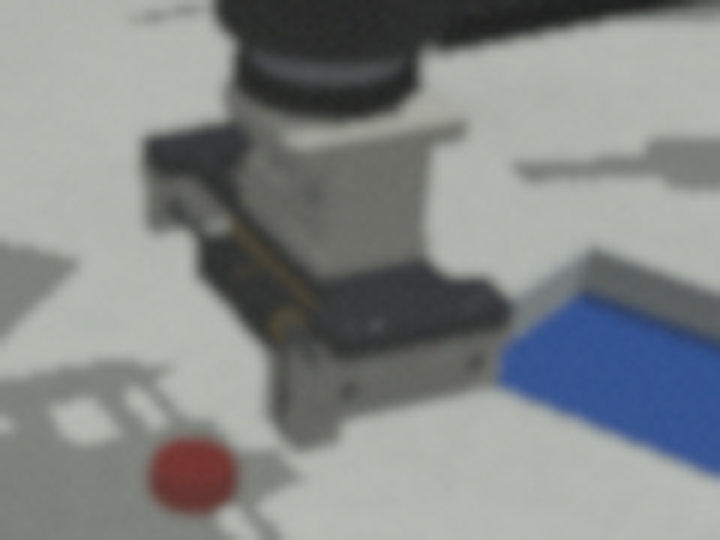

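```bash
python3 -m inch '{"linear":[[0,0,0.3],[0,0,0.6],[0,0,0.8],[0,0,0.8]],"turn":[[0,0,0],[0,0,0],[0,0,0],[0,0,0]],"jaw":[0,0,0,0]}' 20; python3 - <<'E'
from h import *
o=env.get_obs();w=env.camera("wrist");print(o["contact_force"])
im=w["img"][200:300,240:400,::-1];cv2.imwrite("pics/w8.png",cv2.resize(im,None,fx=5,fy=5,interpolation=cv2.INTER_CUBIC))
E
```

```text
clock: 7.25
tcp_pos: [0.4632, 0.0464, -0.0192]
tcp_rot: [3.141, -0.0, -1.775]
contact_force: [0.3, -0.5, -0.9]
finger_gap: 0.0004
[ 0.27352367 -0.5410189  -0.92055656]
```

View pics/w8.png

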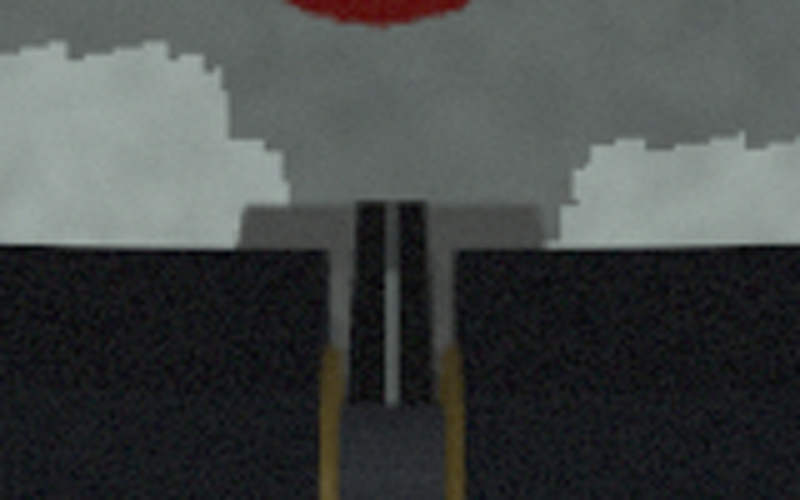

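```bash
python3 -m inch '{"linear":[[0,0,0.2],[0,0,0.3],[0,0,0.3]],"turn":[[0,0,0],[0,0,0],[0,0,0]],"jaw":[0,0,0]}'; python3 -m inch '{"linear":[[0,0,0.1],[0,0,0.2],[0,0,0.2]],"turn":[[0,0,0],[0,0,0],[0,0,0]],"jaw":[0,0,0]}'
```

```text
clock: 7.68
tcp_pos: [0.4633, 0.0465, -0.022]
tcp_rot: [3.141, -0.0, -1.775]
contact_force: [0.5, 0.1, 0.1]
finger_gap: 0.0007
clock: 8.05
tcp_pos: [0.4633, 0.0465, -0.024]
tcp_rot: [3.141, -0.0, -1.775]
contact_force: [-0.6, -0.3, 0.4]
finger_gap: 0.0002
```

```bash
python3 -m inch '{"linear":[[0,0,0.1],[0,0,0.2],[0,0,0.2]],"turn":[[0,0,0],[0,0,0],[0,0,0]],"jaw":[0,0,0]}'; python3 -m inch '{"linear":[[0,0,0.1],[0,0,0.1]],"turn":[[0,0,0],[0,0,0]],"jaw":[0,0]}'
```

```text
clock: 8.43
tcp_pos: [0.4633, 0.0465, -0.026]
tcp_rot: [3.141, -0.0, -1.775]
contact_force: [0.4, -0.3, -0.3]
finger_gap: 0.0003
clock: 8.68
tcp_pos: [0.4633, 0.0465, -0.027]
tcp_rot: [3.141, -0.0, -1.775]
contact_force: [-0.9, -1.1, -0.0]
finger_gap: 0.0004
```

No contact down to TCP z = -0.027, so the tips are about 2 mm off the bench there. I'll use TCP z ≈ -0.023, which puts the tips about 6 mm up. Now over A and back down behind it.

```bash
python3 -m inch '{"linear":[[0,0,-2],[0,0,-4.2],[2,0,-4.4],[5,0,-4.4],[8,0,-4.4],[10.2,0,-4.4],[10.7,0,-4],[10.7,0,-2.5],[10.7,0,-1],[10.7,0,-0.4],[10.7,0,-0.4]],"turn":[[0,0,0],[0,0,0],[0,0,0],[0,0,0],[0,0,0],[0,0,0],[0,0,0],[0,0,0],[0,0,0],[0,0,0],[0,0,0]],"jaw":[0,0,0,0,0,0,0,0,0,0,0]}'; python3 -m inch '{"linear":[[-0.8,0,0],[-1.6,0,0],[-2.4,0,0],[-3.2,0,0],[-4,0,0],[-4.8,0,0],[-5.4,0,0],[-5.6,0,0]],"turn":[[0,0,0],[0,0,0],[0,0,0],[0,0,0],[0,0,0],[0,0,0],[0,0,0],[0,0,0]],"jaw":[0,0,0,0,0,0,0,0]}';python3 - <<'E'
from h import *
o=env.get_obs();w=env.camera("wrist")
cv2.imwrite("pics/w9.png",w["img"][:,:,::-1])
E
```

```text
clock: 10.05
tcp_pos: [0.4412, -0.0583, -0.0234]
tcp_rot: [3.14, -0.001, -1.775]
contact_force: [1.1, 0.3, 1.0]
finger_gap: 0.0008
clock: 11.05
tcp_pos: [0.4531, -0.003, -0.023]
tcp_rot: [3.142, -0.0, -1.775]
contact_force: [0.3, -0.6, -0.4]
finger_gap: 0.0001
```

View pics/w9.png

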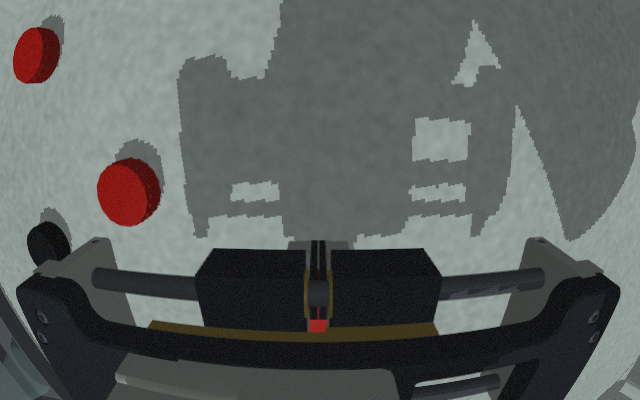

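```bash
python3 -m inch '{"linear":[[-0.6,0,0],[-1.6,0,0],[-2.7,0,0],[-3.8,0,0],[-4.9,0,0],[-6,0,0],[-7.1,0,0],[-8.2,0,0],[-9.3,0,0],[-10.3,0,0],[-11.2,0,0],[-11.6,0,0]],"turn":[[0,0,0],[0,0,0],[0,0,0],[0,0,0],[0,0,0],[0,0,0],[0,0,0],[0,0,0],[0,0,0],[0,0,0],[0,0,0],[0,0,0]],"jaw":[0,0,0,0,0,0,0,0,0,0,0,0]}';python3 - <<'E'
from h import *
for n in ("scene","top"):
    c=env.camera(n)
    for k in reds(c): print(n,cen(k),cast(c,cen(k),.016)[0],cv2.contourArea(k))
    cv2.imwrite(f"pics/{n}10.png",c["img"][:,:,::-1])
E
```

```text
clock: 12.6
tcp_pos: [0.4767, 0.1107, -0.0229]
tcp_rot: [-3.142, 0.0, -1.775]
contact_force: [0.0, -0.7, -0.4]
finger_gap: 0.0005
scene [319.71511628 236.43992248] [ 0.61448864 -0.1774149   0.016     ] 86.0
scene [346.49081365 204.81102362] [ 0.55803568 -0.06616039  0.016     ] 63.5
top [311.66381766 200.02564103] [ 0.553639 -0.064791  0.016   ] 117.0
top [352.68213783 178.98452883] [ 0.6111977  -0.17616893  0.016     ] 118.5
```

View pics/top10.png

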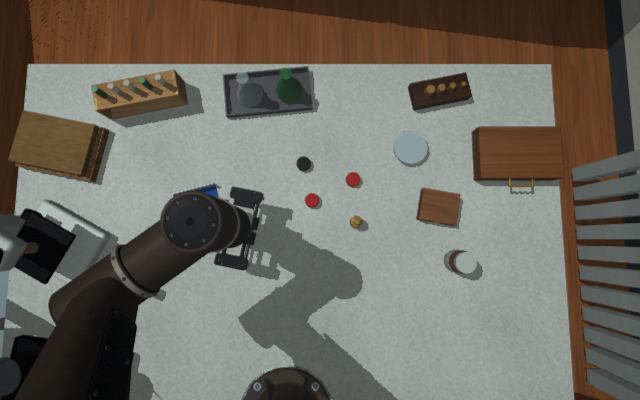

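View pics/scene10.png

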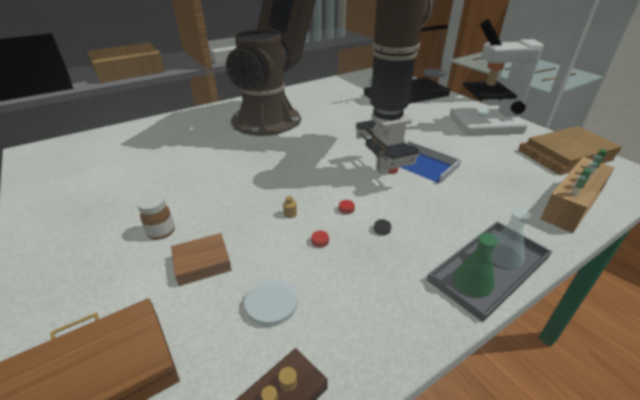

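```bash
python3 -m inch '{"linear":[[0.7,0,0],[1.4,-0.3,0],[1.4,-0.9,0],[1.3,-1.5,0],[1.2,-2,0],[1.2,-2,0]],"turn":[[0,0,0],[0,0,-4],[0,0,-13],[0,0,-22],[0,0,-26.2],[0,0,-26.2]],"jaw":[0,0,0,0,0,0]}';python3 - <<'E'
from h import *
w=env.camera("wrist");cv2.imwrite("pics/w11.png",w["img"][:,:,::-1])
c=env.camera("scene");cv2.imwrite("pics/s11.png",cv2.resize(c["img"][100:220,340:500,::-1],None,fx=5,fy=5,interpolation=cv2.INTER_CUBIC))
E
```

```text
clock: 13.45
tcp_pos: [0.4936, 0.0937, -0.023]
tcp_rot: [3.141, -0.0, -1.319]
contact_force: [0.5, 0.1, -0.6]
finger_gap: 0.001
```

View pics/s11.png

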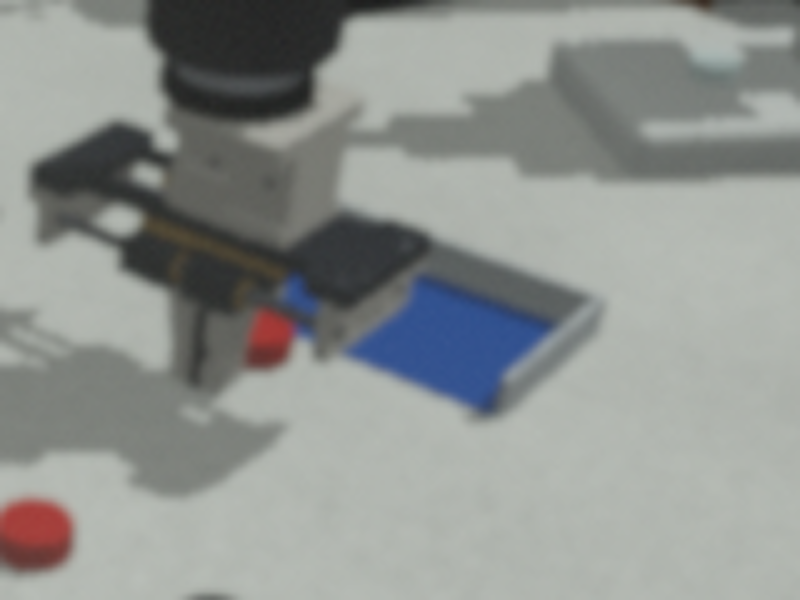

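View pics/w11.png

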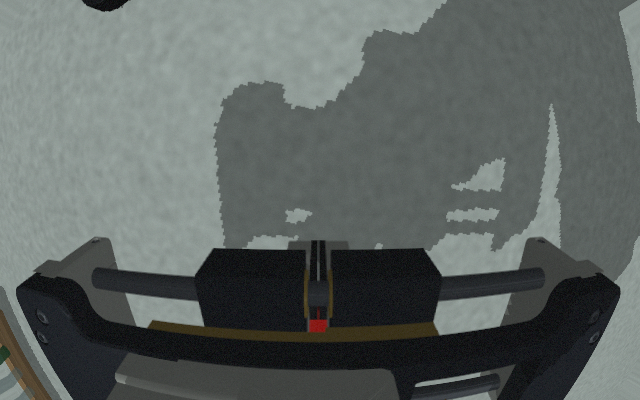

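Cap A is just ahead of the fingers at (393,168) in the scene image, centred on the seam. Pushing straight in.

```bash
python3 -m inch '{"linear":[[-0.8,0,0],[-1.6,0,0],[-2.4,0,0],[-3.4,0,0],[-4.5,0,0],[-5.6,0,0],[-6.7,0,0],[-7.8,0,0],[-8.9,0,0],[-10,0,0],[-11,0,0],[-11.5,0,0]],"turn":[[0,0,0],[0,0,0],[0,0,0],[0,0,0],[0,0,0],[0,0,0],[0,0,0],[0,0,0],[0,0,0],[0,0,0],[0,0,0],[0,0,0]],"jaw":[0,0,0,0,0,0,0,0,0,0,0,0]}';python3 - <<'E'
from h import *
w=env.camera("wrist");cv2.imwrite("pics/w12.png",w["img"][:,:,::-1])
c=env.camera("scene");cv2.imwrite("pics/s12.png",cv2.resize(c["img"][100:220,340:500,::-1],None,fx=5,fy=5,interpolation=cv2.INTER_CUBIC))
E
```

```text
clock: 15.05
tcp_pos: [0.4648, 0.2064, -0.0229]
tcp_rot: [-3.141, 0.0, -1.317]
contact_force: [-0.2, -0.9, 0.2]
finger_gap: 0.0003
```

View pics/s12.png

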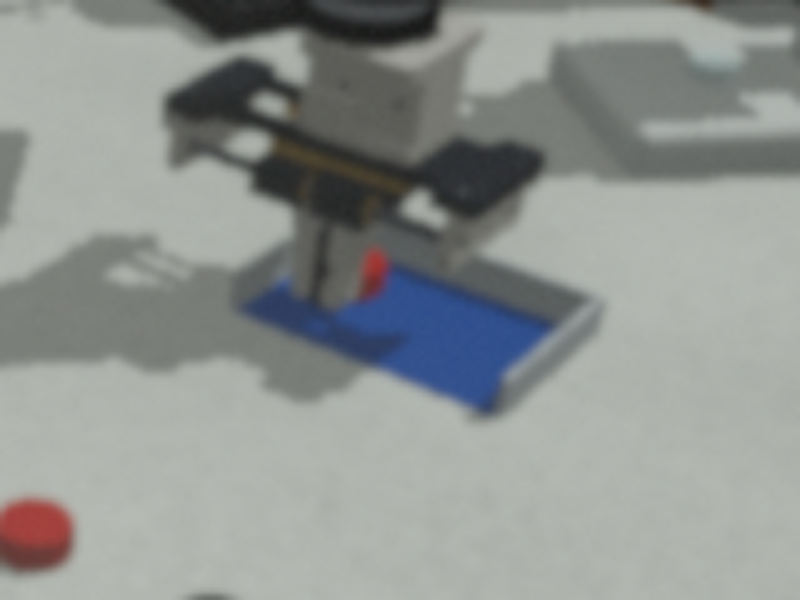

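View pics/w12.png

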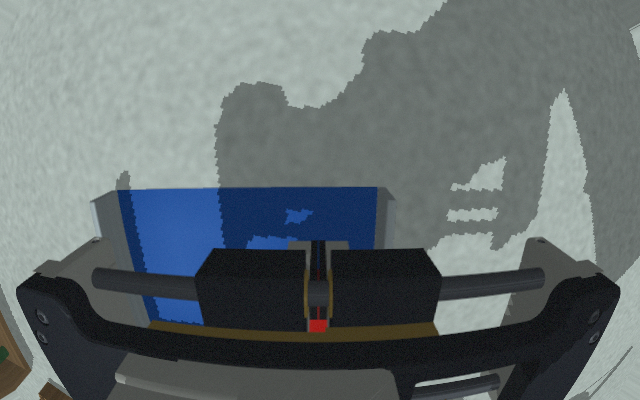

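```bash
python3 -m inch '{"linear":[[-0.5,0,0],[-0.9,0,0],[-1,0,0],[-0.5,0,0],[1,0,0],[2.5,0,0],[3,0,-2],[3,0,-5],[3,0,-7.5],[3,0,-8],[3,0,-8]],"turn":[[0,0,0],[0,0,0],[0,0,0],[0,0,0],[0,0,0],[0,0,0],[0,0,0],[0,0,0],[0,0,0],[0,0,0],[0,0,0]],"jaw":[0,0,0,0,0,0,0,0,0,0,0]}';python3 - <<'E'
from h import *
o=env.get_obs();w=env.camera("wrist");cv2.imwrite("pics/w13.png",w["img"][:,:,::-1])
c=env.camera("scene");cv2.imwrite("pics/s13.png",cv2.resize(c["img"][100:220,340:500,::-1],None,fx=5,fy=5,interpolation=cv2.INTER_CUBIC))
S=np.array([.5548,-.1098,-.023])
Rt=R.from_euler('xyz',o["tcp_rot"]).as_matrix();print("delta tool",Rt.T@(S-o["tcp_pos"]))
for k in reds(c): print(cen(k),cast(c,cen(k),.014)[0],cv2.contourArea(k))
E
```

```text
clock: 16.52
tcp_pos: [0.4724, 0.176, 0.057]
tcp_rot: [-3.141, 0.0, -1.319]
contact_force: [-0.7, 0.5, 1.0]
finger_gap: 0.0006
delta tool [ 0.29731042 -0.00848581  0.07988606]
[319.72693032 236.59510358] [ 0.61307416 -0.17647922  0.014     ] 88.5
[346.43965517 204.86781609] [ 0.55609993 -0.06479041  0.014     ] 58.0
[412.11721612 151.16117216] [0.45605501 0.24490281 0.014     ] 45.5
```

View pics/s13.png

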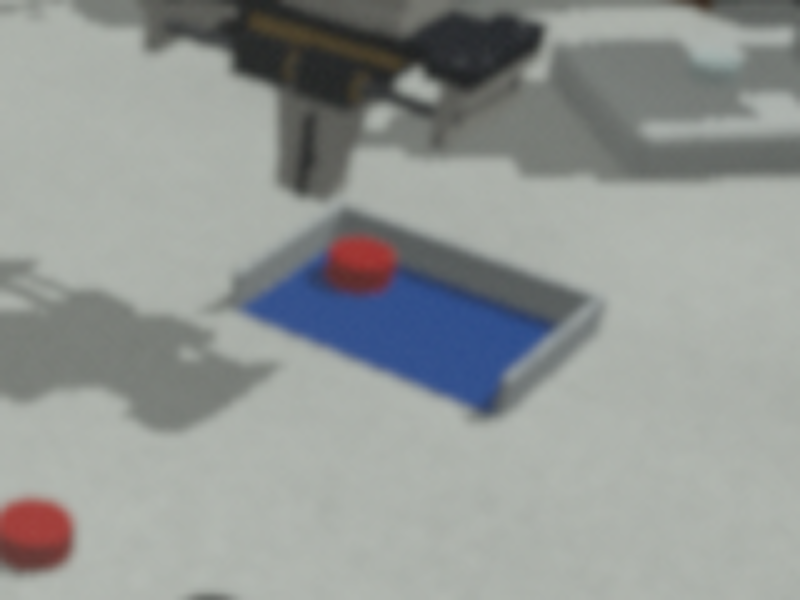

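View pics/w13.png

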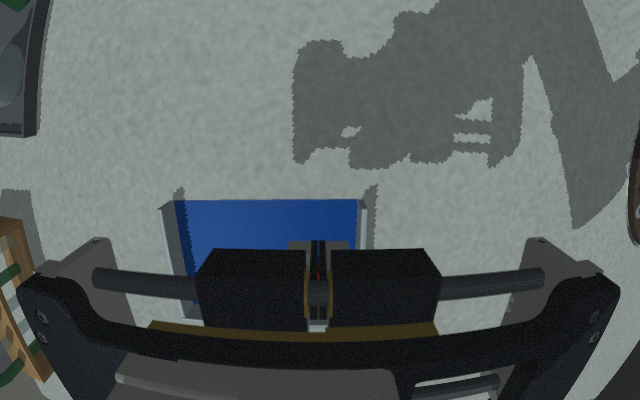

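Cap A is flat in the tray, at about tray (-46, 78) mm. On to B.

```bash
python3 -m inch '{"linear":[[3,0,0],[7.5,-0.2,0],[12.5,-0.4,0],[17.5,-0.5,0],[22.5,-0.6,0],[27,-0.8,0],[29.3,-0.85,0],[29.7,-0.85,2],[29.7,-0.85,5],[29.7,-0.85,7],[29.7,-0.85,8],[29.7,-0.85,8]],"turn":[[0,0,0],[0,0,3],[0,0,6],[0,0,9],[0,0,12],[0,0,13.1],[0,0,13.1],[0,0,13.1],[0,0,13.1],[0,0,13.1],[0,0,13.1],[0,0,13.1]],"jaw":[0,0,0,0,0,0,0,0,0,0,0,0]}';python3 - <<'E'
from h import *
o=env.get_obs();w=env.camera("wrist");cv2.imwrite("pics/w14.png",w["img"][:,:,::-1])
c=env.camera("top");cv2.imwrite("pics/t14.png",c["img"][:,:,::-1])
for k in reds(c): print(cen(k),cast(c,cen(k),.016)[0],cv2.contourArea(k))
S=np.array([.5472,.2365,-.023])
Rt=R.from_euler('xyz',o["tcp_rot"]).as_matrix();print("delta tool",Rt.T@(S-o["tcp_pos"]))
E
```

```text
clock: 18.12
tcp_pos: [0.5542, -0.1089, -0.024]
tcp_rot: [3.139, -0.0, -1.546]
contact_force: [-0.7, 0.2, 1.2]
finger_gap: 0.0
delta tool [-0.34545479 -0.00140145 -0.00106659]
```

View pics/w14.png

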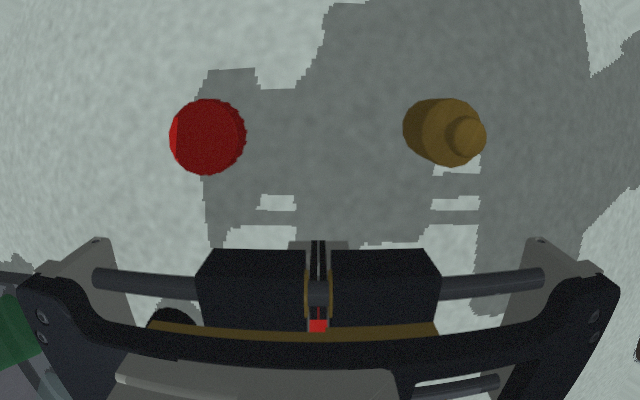

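View pics/t14.png

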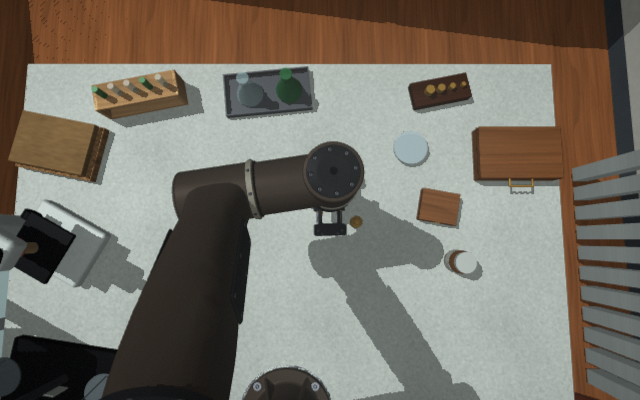

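```bash
python3 -m inch '{"linear":[[-0.6,0,0],[-1.2,0,0],[-1.8,0,0],[-2.6,0,0],[-3.6,0,0],[-4.7,0,0],[-5.8,0,0],[-7,0,0],[-8.2,0,0],[-9.4,0,0],[-10.6,0,0],[-11.5,0,0]],"turn":[[0,0,0],[0,0,0],[0,0,0],[0,0,0],[0,0,0],[0,0,0],[0,0,0],[0,0,0],[0,0,0],[0,0,0],[0,0,0],[0,0,0]],"jaw":[0,0,0,0,0,0,0,0,0,0,0,0]}';python3 - <<'E'
from h import *
w=env.camera("wrist");cv2.imwrite("pics/w15.png",w["img"][200:,180:460,::-1])
c=env.camera("scene");cv2.imwrite("pics/s15.png",cv2.resize(c["img"][120:240,300:460,::-1],None,fx=5,fy=5,interpolation=cv2.INTER_CUBIC))
E
```

```text
clock: 19.73
tcp_pos: [0.5522, 0.007, -0.0229]
tcp_rot: [-3.142, 0.0, -1.546]
contact_force: [0.5, -0.4, 0.7]
finger_gap: 0.0005
```

View pics/s15.png

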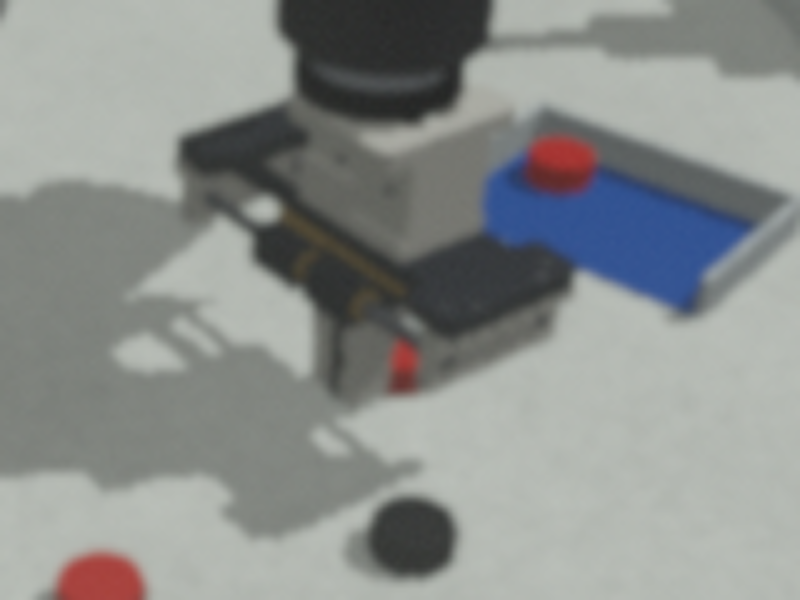

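View pics/w15.png

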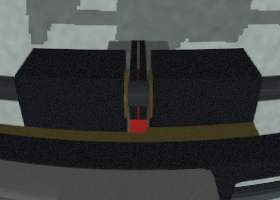

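Cap B rides against the face, centred on the seam. I'll keep pushing.

```bash
python3 -m inch '{"linear":[[-0.6,0,0],[-1.5,0,0],[-2.6,0,0],[-3.7,0,0],[-4.9,0,0],[-6.1,0,0],[-7.3,0,0],[-8.5,0,0],[-9.7,0,0],[-10.9,0,0],[-12,0,0],[-12.6,0,0]],"turn":[[0,0,0],[0,0,0],[0,0,0],[0,0,0],[0,0,0],[0,0,0],[0,0,0],[0,0,0],[0,0,0],[0,0,0],[0,0,0],[0,0,0]],"jaw":[0,0,0,0,0,0,0,0,0,0,0,0]}';python3 - <<'E'
from h import *
w=env.camera("wrist");cv2.imwrite("pics/w16.png",w["img"][:,:,::-1])
c=env.camera("scene");cv2.imwrite("pics/s16.png",cv2.resize(c["img"][100:220,340:500,::-1],None,fx=5,fy=5,interpolation=cv2.INTER_CUBIC))
E
```

```text
clock: 21.32
tcp_pos: [0.5491, 0.1329, -0.0229]
tcp_rot: [-3.142, 0.0, -1.546]
contact_force: [0.0, -0.4, -0.8]
finger_gap: 0.0004
```

View pics/s16.png

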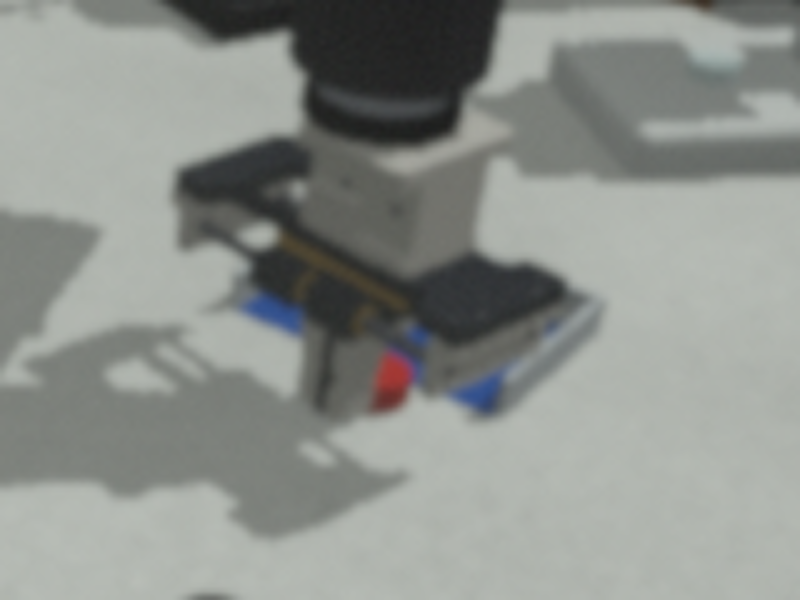

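View pics/w16.png

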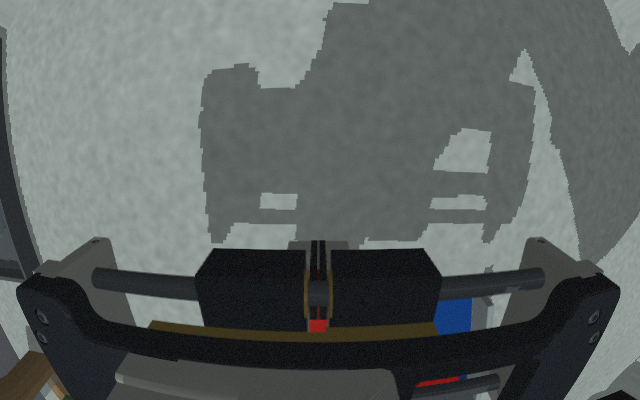

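```bash
python3 -m inch '{"linear":[[-0.6,0,0],[-1.5,0,0],[-2.6,0,0],[-3.7,0,0],[-4.8,0,0],[-5.9,0,0],[-7,0,0],[-8,0,0],[-9,0,0],[-9.8,0,0],[-10.3,0,0],[-10.3,0,0]],"turn":[[0,0,0],[0,0,0],[0,0,0],[0,0,0],[0,0,0],[0,0,0],[0,0,0],[0,0,0],[0,0,0],[0,0,0],[0,0,0],[0,0,0]],"jaw":[0,0,0,0,0,0,0,0,0,0,0,0]}'; python3 -m inch '{"linear":[[0.6,0,0],[2,0,0],[3.5,0,0],[5,0,-2],[6.5,0,-4.5],[8,0,-7],[9,0,-8],[9,0,-8]],"turn":[[0,0,0],[0,0,0],[0,0,0],[0,0,0],[0,0,0],[0,0,0],[0,0,0],[0,0,0]],"jaw":[0,0,0,0,0,0,0,0]}';python3 - <<'E'
from h import *
c=env.camera("scene");cv2.imwrite("pics/s17.png",cv2.resize(c["img"][100:220,340:500,::-1],None,fx=5,fy=5,interpolation=cv2.INTER_CUBIC))
for k in reds(c):
    p=cast(c,cen(k),.014)[0];r=p[:2]-[.5198,.1806];print(cen(k),p,"tray",r@[.968,.251],r@[-.251,.968])
E
```

```text
clock: 22.92
tcp_pos: [0.5466, 0.2354, -0.0229]
tcp_rot: [-3.142, 0.0, -1.546]
contact_force: [-0.1, -1.1, 0.2]
finger_gap: 0.0007
clock: 23.92
tcp_pos: [0.549, 0.1443, 0.0574]
tcp_rot: [-3.141, 0.001, -1.548]
contact_force: [-0.6, -1.1, -0.8]
finger_gap: 0.0004
[319.80819367 236.46927374] [ 0.61284237 -0.17612439  0.014     ] tray 0.0005271926434488133 -0.36866284253306847
[440.99152542 162.84463277] [0.5472854  0.26501769 0.014     ] tray 0.047794710285969336 0.07481748275347215
```

View pics/s17.png

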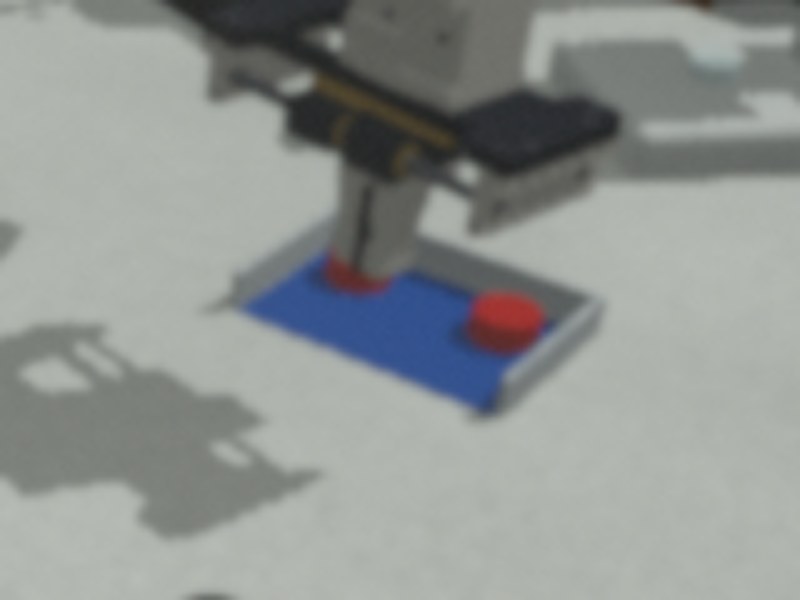

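```bash
python3 - <<'E'
from h import *
o=env.get_obs();S=np.array([.6305,-.2179,-.023])
Rt=R.from_euler('xyz',o["tcp_rot"]).as_matrix();print("delta tool",Rt.T@(S-o["tcp_pos"]),np.degrees(o["tcp_rot"][2]))
E
```

```text
delta tool [ 0.36432704 -0.07342469  0.07960458] -88.66822787420328
```

```bash
python3 -m inch '{"linear":[[3,-0.6,0],[7.5,-1.5,0],[12.5,-2.5,0],[17.5,-3.5,0],[22.5,-4.5,0],[27.5,-5.5,0],[32,-6.5,0],[35.5,-7.2,0],[36.4,-7.35,0],[36.4,-7.35,0]],"turn":[[0,0,0],[0,0,-3],[0,0,-6],[0,0,-9],[0,0,-12],[0,0,-13.1],[0,0,-13.1],[0,0,-13.1],[0,0,-13.1],[0,0,-13.1]],"jaw":[0,0,0,0,0,0,0,0,0,0]}'; python3 -m inch '{"linear":[[0,0,2],[0,0,4.5],[0,0,6.5],[0,0,7.7],[0,0,8],[0,0,8]],"turn":[[0,0,0],[0,0,0],[0,0,0],[0,0,0],[0,0,0],[0,0,0]],"jaw":[0,0,0,0,0,0]}';python3 - <<'E'
from h import *
o=env.get_obs();w=env.camera("wrist");cv2.imwrite("pics/w18.png",w["img"][:,:,::-1])
c=env.camera("scene");cv2.imwrite("pics/s18.png",cv2.resize(c["img"][140:290,220:420,::-1],None,fx=4,fy=4,interpolation=cv2.INTER_CUBIC))
c=env.camera("top")
for k in reds(c): print(cen(k),cast(c,cen(k),.016)[0],cv2.contourArea(k))
E
```

```text
clock: 25.22
tcp_pos: [0.6305, -0.2168, 0.0556]
tcp_rot: [3.14, 0.001, -1.319]
contact_force: [-0.1, 0.3, -1.1]
finger_gap: 0.0003
clock: 25.98
tcp_pos: [0.6315, -0.2166, -0.0225]
tcp_rot: [-3.141, -0.0, -1.317]
contact_force: [0.2, -0.1, 0.1]
finger_gap: 0.0004
[196.3137931  237.07471264] [0.45402438 0.24317302 0.016     ] 145.0
[189.51245552 203.30011862] [0.54469374 0.26482333 0.016     ] 140.5
[352.28340675 179.07342144] [ 0.61095284 -0.17508228  0.016     ] 113.5
```

View pics/s18.png

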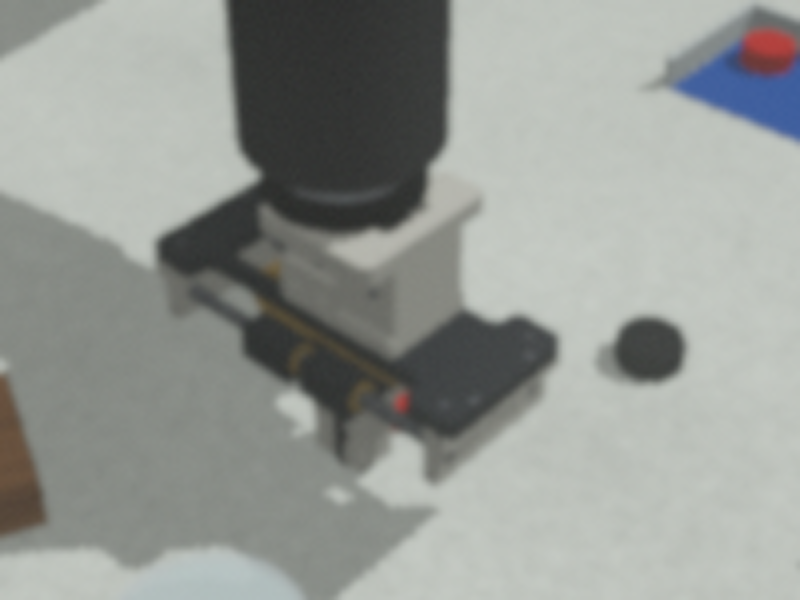

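View pics/w18.png

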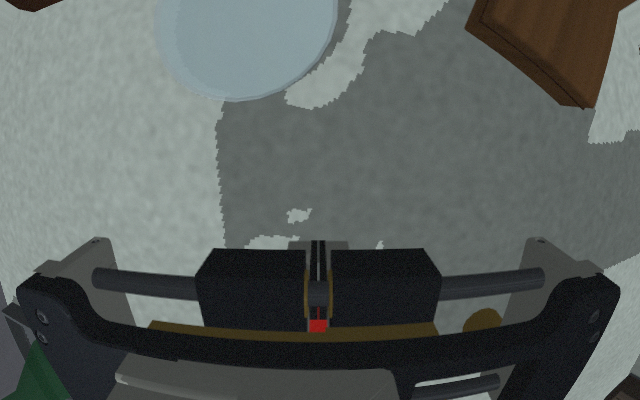

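```bash
python3 - <<'E'
from h import *
o=env.get_obs();c=env.camera("scene")
T=np.array([.5198,.1806]);E_=np.array([[.968,.251],[-.251,.968]])
for uv in ([327.5,260],[356,240],[264,218.5]):
  for z in (.035,.045,.055):
    print(uv,z,E_@(cast(c,uv,z)[0][:2]-o["tcp_pos"][:2]))
w=env.camera("wrist")
for z in (.045,.05): print(E_@(wcast(w,o,[[502,315]],z)[0][:2]-o["tcp_pos"][:2]))
E
```

```text
[327.5, 260] 0.035 [ 0.06212495 -0.01086532]
[327.5, 260] 0.045 [ 0.06842874 -0.01810379]
[327.5, 260] 0.055 [ 0.07473252 -0.02534225]
[356, 240] 0.035 [0.06833228 0.06819843]
[356, 240] 0.045 [0.07451382 0.05940291]
[356, 240] 0.055 [0.08069536 0.0506074 ]
[264, 218.5] 0.035 [-0.11966885 -0.01067265]
[264, 218.5] 0.045 [-0.10978489 -0.01791491]
[264, 218.5] 0.055 [-0.09990093 -0.02515717]
[-0.10278153  0.02224199]
[-0.09845041  0.01787489]
```

Rays to both bracket ends put the gripper body bottom at about 65 mm, above the 50 mm weight. Laterally the body also clears the weight by about 10 mm. Pushing C.

```bash
python3 -m inch '{"linear":[[-0.6,0,0],[-1.2,0,0],[-1.8,0,0],[-2.6,0,0],[-3.6,0,0],[-4.7,0,0],[-5.8,0,0],[-7,0,0],[-8.2,0,0],[-9.4,0,0],[-10.6,0,0],[-11.5,0,0]],"turn":[[0,0,0],[0,0,0],[0,0,0],[0,0,0],[0,0,0],[0,0,0],[0,0,0],[0,0,0],[0,0,0],[0,0,0],[0,0,0],[0,0,0]],"jaw":[0,0,0,0,0,0,0,0,0,0,0,0]}';python3 - <<'E'
from h import *
w=env.camera("wrist");cv2.imwrite("pics/w19.png",w["img"][:,:,::-1])
c=env.camera("scene");cv2.imwrite("pics/s19.png",cv2.resize(c["img"][140:260,260:420,::-1],None,fx=5,fy=5,interpolation=cv2.INTER_CUBIC))
E
```

```text
clock: 27.72
tcp_pos: [0.6021, -0.1048, -0.0229]
tcp_rot: [3.142, 0.0, -1.317]
contact_force: [-0.6, 0.2, 0.1]
finger_gap: 0.0007
```

View pics/s19.png

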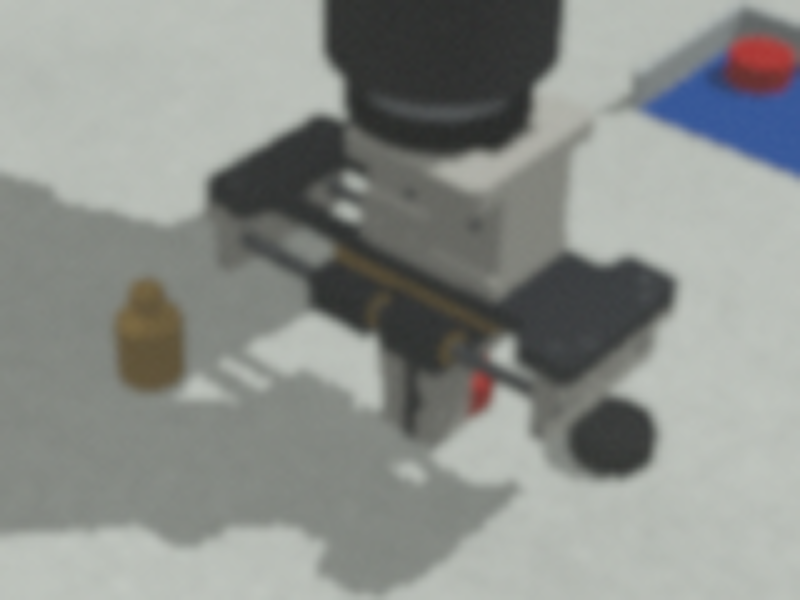

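View pics/w19.png

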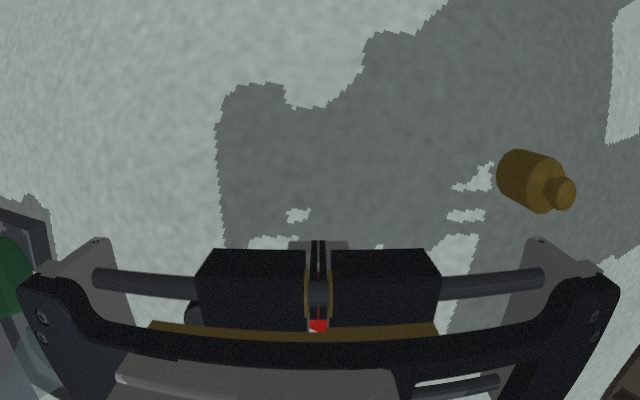

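```bash
python3 -m inch '{"linear":[[-0.6,0,0],[-1.5,0,0],[-2.6,0,0],[-3.7,0,0],[-4.9,0,0],[-6.1,0,0],[-7.3,0,0],[-8.5,0,0],[-9.7,0,0],[-10.9,0,0],[-12,0,0],[-12.6,0,0]],"turn":[[0,0,0],[0,0,0],[0,0,0],[0,0,0],[0,0,0],[0,0,0],[0,0,0],[0,0,0],[0,0,0],[0,0,0],[0,0,0],[0,0,0]],"jaw":[0,0,0,0,0,0,0,0,0,0,0,0]}';python3 - <<'E'
from h import *
w=env.camera("wrist");cv2.imwrite("pics/w20.png",w["img"][:,:,::-1])
c=env.camera("scene");cv2.imwrite("pics/s20.png",cv2.resize(c["img"][120:240,320:480,::-1],None,fx=5,fy=5,interpolation=cv2.INTER_CUBIC))
E
```

```text
clock: 29.32
tcp_pos: [0.5707, 0.0171, -0.0229]
tcp_rot: [-3.142, 0.0, -1.317]
contact_force: [0.9, -0.1, 0.5]
finger_gap: 0.0006
```

View pics/s20.png

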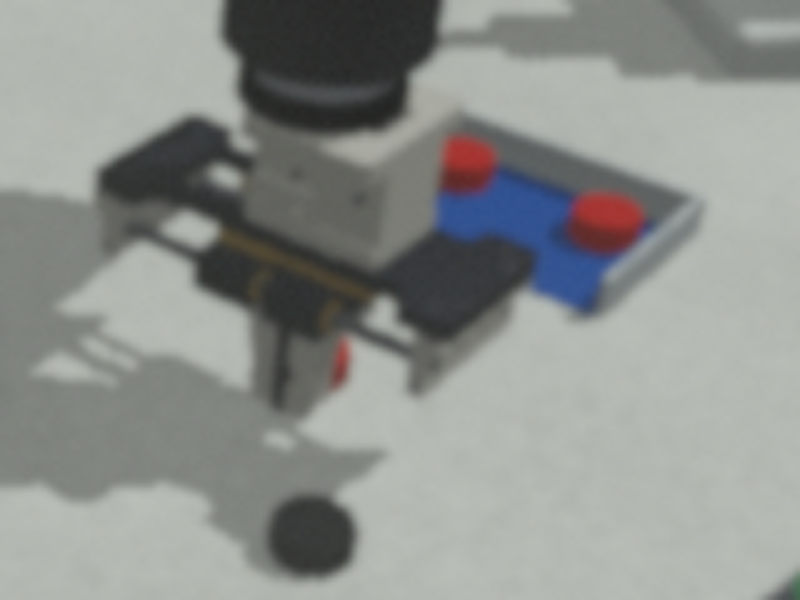

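View pics/w20.png

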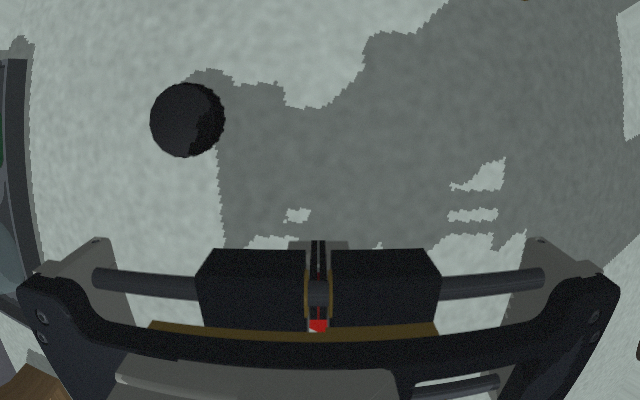

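```bash
python3 -m inch '{"linear":[[0.6,0,0],[0.9,0.4,0],[0.9,0.7,0],[0.4,0.7,0],[-0.2,0.7,0],[-1,0.7,0],[-2,0.7,0],[-3.1,0.7,0],[-4.2,0.7,0],[-5.4,0.7,0],[-6.4,0.7,0],[-7,0.7,0]],"turn":[[0,0,0],[0,0,0],[0,0,0],[0,0,0],[0,0,0],[0,0,0],[0,0,0],[0,0,0],[0,0,0],[0,0,0],[0,0,0],[0,0,0]],"jaw":[0,0,0,0,0,0,0,0,0,0,0,0]}';python3 - <<'E'
from h import *
w=env.camera("wrist");cv2.imwrite("pics/w21.png",w["img"][200:,180:460,::-1])
c=env.camera("scene");cv2.imwrite("pics/s21.png",cv2.resize(c["img"][100:220,340:500,::-1],None,fx=5,fy=5,interpolation=cv2.INTER_CUBIC))
E
```

```text
clock: 30.92
tcp_pos: [0.5464, 0.0832, -0.0229]
tcp_rot: [-3.142, 0.0, -1.317]
contact_force: [-0.3, 0.6, -0.1]
finger_gap: 0.0007
```

View pics/s21.png

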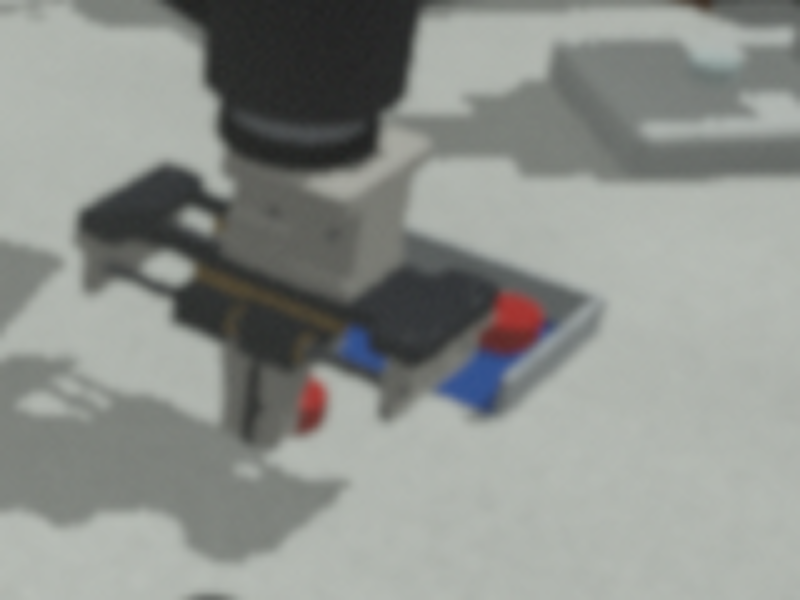

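View pics/w21.png

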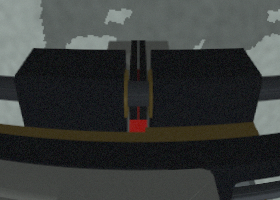

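```bash
python3 -m inch '{"linear":[[-0.6,0,0],[-1.6,0,0],[-2.7,0,0],[-3.9,0,0],[-5.1,0,0],[-6.3,0,0],[-7.5,0,0],[-8.7,0,0],[-9.9,0,0],[-11,0,0],[-11.8,0,0],[-12.1,0,0]],"turn":[[0,0,0],[0,0,0],[0,0,0],[0,0,0],[0,0,0],[0,0,0],[0,0,0],[0,0,0],[0,0,0],[0,0,0],[0,0,0],[0,0,0]],"jaw":[0,0,0,0,0,0,0,0,0,0,0,0]}'; python3 -m inch '{"linear":[[0,0,0],[0.6,0,0],[2,0,0],[3.5,0,0],[5,0,-2],[7,0,-4.5],[10,0,-7],[13,0,-10],[17,0,-12],[20,0,-14],[22,0,-15],[22,0,-15]],"turn":[[0,0,0],[0,0,0],[0,0,0],[0,0,0],[0,0,0],[0,0,0],[0,0,0],[0,0,0],[0,0,0],[0,0,0],[0,0,0],[0,0,0]],"jaw":[0,0,0,0,0,0,0,0,0,0,0,0]}';python3 - <<'E'
from h import *
for n,z in (("scene",.014),("top",.016)):
  c=env.camera(n);cv2.imwrite(f"pics/{n}22.png",c["img"][:,:,::-1])
  for k in reds(c):
    p=cast(c,cen(k),z)[0];r=p[:2]-[.5198,.1806];print(n,cen(k),p,"tray",r@[.968,.251],r@[-.251,.968])
E
```

```text
clock: 32.52
tcp_pos: [0.5161, 0.2, -0.0229]
tcp_rot: [-3.142, 0.0, -1.317]
contact_force: [0.3, -0.2, 0.4]
finger_gap: 0.0004
clock: 34.02
tcp_pos: [0.5716, -0.015, 0.1273]
tcp_rot: [-3.141, 0.0, -1.32]
contact_force: [0.3, 0.0, -0.7]
finger_gap: 0.0004
scene [441.20535714 162.82738095] [0.54754743 0.26558016 0.014     ] tray 0.04818952868698751 0.07529618582515464
scene [421.5462963  160.35802469] [0.50817903 0.229956   0.014     ] tray 0.0011392554662435284 0.050693473284856135
scene [412.13620072 151.23297491] [0.45639096 0.24464926 0.014     ] tray -0.04530358078146759 0.07791535540556213
top [196.2650463  237.08217593] [0.45400453 0.24330252 0.016     ] tray -0.047951681831298006 0.07721069934893694
top [202.8        217.00595238] [0.50768937 0.22770029 0.016     ] tray 9.908352522254708e-05 0.048632845189279
```

View pics/scene22.png

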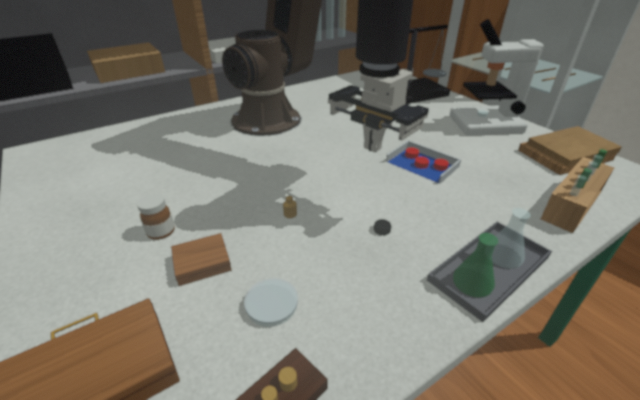

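View pics/top22.png

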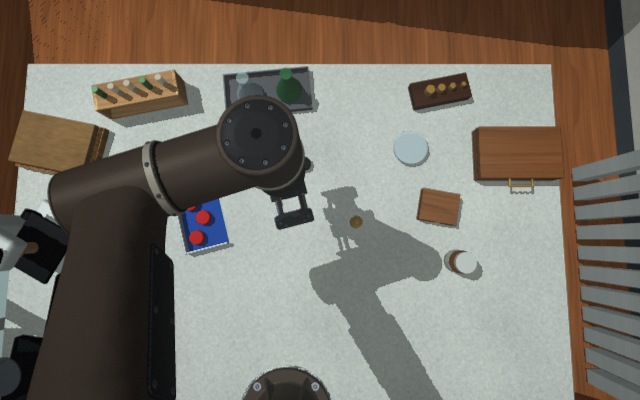

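```bash
python3 - <<'E'
from h import *
a=cv2.imread("pics/scene0.png")
c=env.camera("scene");b=c["img"][:,:,::-1]
for im in(a,b):
    g=cv2.cvtColor(im,cv2.COLOR_BGR2GRAY);h=cv2.cvtColor(im,cv2.COLOR_BGR2HSV);w=np.zeros(g.shape,bool);w[215:245,360:400]=1
    print([cen(k) for k in blobs(w&(g<60),30)])
    w[:]=0;w[190:222,275:305]=1
    print([cen(k) for k in blobs(w&(abs(h[...,0].astype(int)-20)<9)&(h[...,1]>90),30)])
env.close_job()
E
```

```text
[array([381.39267016, 227.89354276])]
[array([290.16766467, 204.54491018])]
[]
[array([289.18873668, 206.62709285])]
the job is handed in; nothing more can be done
```

```bash
python3 - <<'E'
import cv2,numpy as np
for f in("scene0","scene10","scene22"):
    g=cv2.cvtColor(cv2.imread(f"pics/{f}.png"),cv2.COLOR_BGR2GRAY)[215:245,360:400]
    n,l,s,c=cv2.connectedComponentsWithStats((g<80).astype(np.uint8));print(f,g.min(),s[1:,4],c[1:]+[360,215])
a,b=[cv2.cvtColor(cv2.imread(f"pics/{f}.png"),cv2.COLOR_BGR2GRAY)[215:245,360:400] for f in("scene0","scene22")]
cv2.imwrite("pics/cmp.png",cv2.resize(np.vstack([cv2.imread("pics/scene0.png")[185:245,270:410],cv2.imread("pics/scene22.png")[185:245,270:410]]),None,fx=4,fy=4))
E
```

```text
scene0 55 [192] [[381.77083333 227.08854167]]
scene10 56 [187] [[381.7486631  227.05882353]]
scene22 59 [181] [[381.80662983 227.16574586]]
```

View pics/cmp.png

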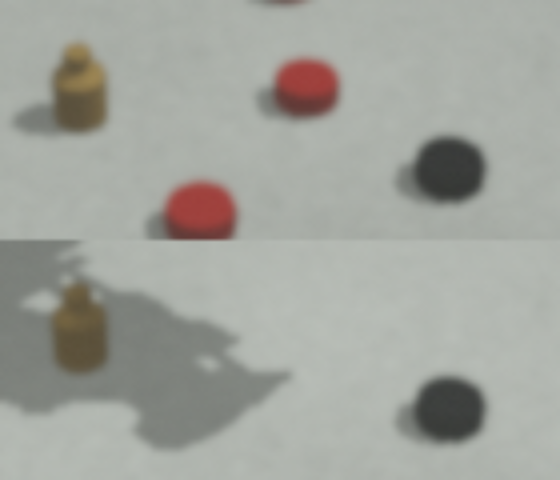

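All three red caps were slid along the bench with the shut fingertips and lie flat in the tray. I handed the job in at about 34 s, with the gripper raised clear of everything.

- **Final cap positions:** in tray coordinates the caps are at about (-46, 78), (48, 75) and (0, 50) mm. That leaves each at least 12 mm from the walls and about 30 mm or more inside the mouth. The last top view agreed to within 3 mm for two of them. The arm hid the third, so only the scene camera checked it after its push.
- **Other objects:** the black cap is unmoved, at pixel (381.8, 227.1) both before and after. My brass weight blob shifted by about 2 px because the arm's shadow fell on it; side by side, the before and after pictures show the weight in the same place. I did not measure the dish, amber jar and slide box again, but they look unmoved in the last pictures and nothing went near them.
- **Checks that disagreed:**
  - **Fingertip height:** the shut tips stood roughly 29 mm higher than the reported TCP, so my first pass went over the first cap without touching it. I lowered gently over bare bench and pushed at a reported z of -23 mm instead.
  - **Black cap check:** my check just before handing in missed the black cap because its brightness threshold was too tight. Repeating it on saved pictures found it in place.

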